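# Load the disinfecting chamber and shut its gate

## Task

First turn the supply cock fully closed, a quarter turn, so that its lever lies across the pipe, and leave it closed while you load. Then stand every sample jar that is on the bench upright on the floor of the chamber's well, sliding the gate back first if it overhangs the well, and push the gate shut until its spring catch clicks up behind it. Last, turn the cock back fully open, in line with the pipe, and leave the test-tube rack, wash bottle and timer undisturbed.

Things in the scene. Friction and masses are not known exactly. Their poses are not given: they have to be found in the camera images.
- chamber: White disinfecting chamber fixed to the bench, 172 mm (x) by 440 mm (y -225 to +215). Side walls along y 8 mm thick, 110 mm high. At +y the open-topped well, at -y a closed housing with a deck 100 mm high on which the gate parks. Origin: on the bench, on the centre line, 107.5 mm from the well's centre. z up; -x side faces the robot, +y about to the robot's left.
- well (a point): Centre of the well's floor, 12 mm above the bench, at chamber y +107.5 mm; axes as the chamber's. Inside, the well is 156 mm (x) by 195 mm (y); its end wall at +y is 100 mm high. Room for six jars: y -60, 0, +60 and x -34, +34 mm from here.
- gate (a joint): Gate travel along chamber +y, m: 0 fully back, 0.212 shut stop. Steel plate 152 (x) x 210 (y) x 8 mm between the side walls, top face 109 mm above the bench, spanning chamber y -212 to -2 mm plus travel: overhangs the well from 0.012. Starts at 0 to 0.06, slides both ways with 7 to 9 N of friction, stays where left. The catch clicks up at 0.208; then it cannot slide back.
- gate_grip (a point): Middle of the gate's upright grey grip bar, which moves with the gate: 80 mm long (chamber x), 14 mm thick (y), from 109 to 151 mm above the bench. This point: 130 mm above the bench, chamber x 0, y -177 mm plus the gate's travel, 35 mm in from the gate's trailing (-y) edge. Push it from either side or pinch it from above.
- catch (a joint): How far the spring catch is pressed down, m: 0 = sprung up, about 0.007 = held down by the gate lying over it. Steel tongue 40 mm (x) by 12 mm (y) in the deck at chamber y -16 to -4 mm; springs up with 2 to 5 N behind the gate's trailing edge when the gate is shut. Pressing it down frees the gate.
- catch_top (a point): Centre of the top of the catch's tongue, 108 mm above the bench when sprung up, 101 mm when held down.
- cock (a joint): Angle of the stopcock's lever, rad: 0 = closed stop (across the pipe, pointing to chamber -x), 1.571 = open stop (in line with the pipe, pointing to chamber +y, away from the well). From above it closes anticlockwise and opens clockwise. Starts at 1.2 to 1.571. Friction 0.2 N m, about 3 N at the lever's outer part; stays where left.
- cock_axis (a point): The stopcock's upright axis, 125 mm above the bench (mid-height of the lever), at chamber x -40, y +265 mm, beyond the well's end wall; axes as the chamber's. Below the lever a brass body 34 mm across, 112 mm high, on a brass pipe along y.
- cock_tip (a point): Outer end of the cock's lever, 80 mm from the axis, 125 mm above the bench. The lever is a level steel bar 14 mm wide and 14 mm high (118 to 132 mm above the bench), free above and beneath.
- jar1: Closed white plastic sample jar: round body 50 mm across, 52 mm high, with a light-grey cap 34 mm across, 24 mm high (76 mm in all), 0.11 to 0.22 kg. Origin: centre of its underside; z up through the cap. Starts upright on the bench; may be absent.
- jar2: Closed white plastic sample jar: round body 50 mm across, 52 mm high, with a light-grey cap 34 mm across, 24 mm high (76 mm in all), 0.11 to 0.22 kg. Origin: centre of its underside; z up through the cap. Starts upright on the bench; may be absent.
- jar3: Closed white plastic sample jar: round body 50 mm across, 52 mm high, with a light-grey cap 34 mm across, 24 mm high (76 mm in all), 0.11 to 0.22 kg. Origin: centre of its underside; z up through the cap. Starts upright on the bench; may be absent.
- jar4: Closed white plastic sample jar: round body 50 mm across, 52 mm high, with a light-grey cap 34 mm across, 24 mm high (76 mm in all), 0.11 to 0.22 kg. Origin: centre of its underside; z up through the cap. Starts upright on the bench; may be absent.
- jar5: Closed white plastic sample jar: round body 50 mm across, 52 mm high, with a light-grey cap 34 mm across, 24 mm high (76 mm in all), 0.11 to 0.22 kg. Origin: centre of its underside; z up through the cap. Starts upright on the bench; may be absent.
- rack: Bystander: white test-tube rack, 70 x 160 mm, 96 mm high with its tubes, on the bench beyond the chamber. Origin: centre of the underside.
- wash: Bystander: white wash bottle, 66 mm across, 160 mm high, on the bench to the robot's right of the chamber. Origin: centre of the underside.
- timer: Bystander: flat red bench timer, 70 x 90 x 30 mm, on the bench beyond the chamber. Origin: centre of the underside.
Mind the look-alikes: they are no part of the job. Leave any turquoise look-alike of the jar5 alone.

How it is judged:
By the outcome, as a careful person would: the job done as asked, in the order asked, and still so for the second after the job is handed in, with the robot touching nothing.
Of jar1, jar2, jar3, jar4, jar5 only 3 to 5 are there at a start; the rules pass over those that are not, and their reading is None.
At some moment in a run one of jar1, jar2, jar3, jar4, jar5 may be knocked a few centimetres aside while the robot is not near it.
It also fails if it takes over 210 s, if anything falls off the work surface, if the arm or the gripper's body presses on something with over 40 N, if the wrist force passes 120 N, or if a joint passes its speed limit or range.

## Robot

A 6-joint arm with a two-finger parallel gripper is mounted at the origin on the work surface. World frame = base frame: x ahead of the robot, y to its left, z up, the work surface at z = 0. Lengths are in m, angles in rad, forces in N, time in s.
With the tool pointing down it reaches from about 0.4 to 0.925 m from the base axis. Payload 12.5 kg.
Tool frame: the origin (TCP) lies at the very end of the fingers, on their centre line; the grasp point (between the pads) lies 19 mm behind it; z points along the fingers, y is the line along which they close (so a half turn about z gives the same grasp; the last joint's range is limited). The gripper opens to 95 mm and grips with 3 to 60 N. Pads are 20 mm wide; open, the fingers measure 119 mm over their backs; the gripper's body (75 mm by 180 mm) begins 59 mm behind the grasp point.
Start: joints at [0.996, 0.491, 1.559, -0, 1.092, -0.106], TCP at [0.282, 0.558, 0.215] pointing down, gripper open.
Joint ranges: [-3.1, 3.1], [-0.84, 2.19], [0.05, 2.79], [-1.13, 4.28], [0.06, 2.93], [-2.69, 2.69]. Speed limits (rad/s): [2.22, 2.22, 2.79, 3.14, 3.14, 3.14].

## Interface

Orientations are given as a unit quaternion [w, x, y, z].
In Python, from cell import observe, get_image, calibration, robot gives the robot as it stands. The module is installed in compiled form; this text tells all that it offers.
- The arm moves only by the shell command python3 -m handwheel 'ROWS' [OPENING] [FORCE]. ROWS is JSON, one flat list of numbers, 4 for each row, row after row: the shift along the tool's x, y, z in units of 25 mm (1.0 is 25 mm), then the turn about the tool's z in units of 8 degrees (1.0 is 8 degrees). A call has 1 to 8 rows; each row shifts and turns the commanded pose from where the row before left it, along the tool's axes as they then stand; what a row does not reach is not made up. A row lasts 1/8 s, in which the tool goes at most 62.5 mm and 10.7 degrees, less where a joint would pass 70% of its speed; a pose out of reach is approached as far as the arm can. A call with a number of a shift or a turn outside -1 to 1 is refused whole. A call with a gripper value outside its range is refused whole. OPENING is the closure, from 0 (fully open) to 1 (shut), set as the call begins (- or left out, the last holds). The fingers move at their own pace and stop on an object; FORCE is the grip in N (left out, the last holds). Time passes only in rows, so rows that do not move let the fingers close. It gives the time, the measured TCP pose, the force, the opening and the grip force at its end, in the units of the state.
- observe(): the state, without advancing time (a new reading comes with each control period).
- get_image(name): name is "scene" or "top" or "wrist"; returns (picture, depth): 480x640x3 uint8, red, green, blue; 480x640 float32, m along the optical axis (not along the pixel's ray), 0 where there is no reading.
- calibration(name): a dict with "fovy" (degrees; the focal length in pixels is half the picture's height over the tangent of half this angle, whatever the lens; pixels are square), "cx", "cy" (the principal point, pixels), "rvec" (rotation vector, rad) and "tvec" (3), from world to camera coordinates, as OpenCV has them. Camera axes: x right, y down, z forward; pixel columns grow to the right and rows downward; lengths in m; the calibration is good to about 2 mm. A picture is of the moment at which its call begins: read the wrist's pose just before it. calibration takes no time and is no camera call; for the wrist camera it gives the pose at the moment of the call.
- robot.close_job(): hands the job in; it is judged then, once.
The state is a dict: "t": time; "qpos": joint angles; "joint_velocities": joint speeds; "tau": joint torques, N m; "eef_pos": TCP position; "tcp_rot": TCP orientation; "force": force on the tool from outside, world axes, zero at the start; "torque": the same for the moment, N m; "grip_width": finger opening in m; "gripper_force": force on a finger pad.
Only numpy, scipy, OpenCV 4.12 (cv2) and the standard library are available. Lean on these libraries where they do the work, as an engineer would, in place of code of your own. Each camera call takes 0.05 s, during which the arm holds its last target. There are 200 camera calls.

## Working session

There is one attempt and no reset: what is moved stays moved. The work goes in short steps, Python scripts to look and compute and a shell command to move; the robot and the scene stay as the last step left them, time stands still between calls to the robot, and variables do not carry over. Pictures are saved under pics/ and viewed, at most 14 in all, crops included, and the job is handed in when it is done.

```bash
mkdir -p pics; python3 - <<'E'
from cell import observe,get_image,calibration
import cv2,numpy as np
for n in("scene","top"):
    c=calibration(n); im,d=get_image(n)
    cv2.imwrite(f"pics/{n}0.png",im[:,:,::-1]); np.savez(f"{n}0.npz",im=im,d=d)
    R=cv2.Rodrigues(np.array(c["rvec"]))[0]; print(n,c, -R.T@np.array(c["tvec"]), d.min(),d.max())
print(observe())
E
```

```text
scene {'fovy': 51.45742795562545, 'cx': 321.0597785878983, 'cy': 236.66389268829602, 'rvec': array([ 1.68796763,  2.13581179, -0.60743426]), 'tvec': array([ 0.23464321, -0.40323581,  1.54855296])} [1.19041851 0.02865894 1.09442006] 0.0 2.7063472
top {'fovy': 54.630887394423326, 'cx': 317.03743680034546, 'cy': 242.89891009141022, 'rvec': array([ 2.18116456, -2.00718984,  0.22178517]), 'tvec': array([-0.14750523,  0.59303644,  0.96202441])} [ 0.37443188 -0.12196487  1.06951686] 0.0 2.1431434
{'t': 0.1, 'qpos': array([ 9.96389869e-01,  4.91514669e-01,  1.55943763e+00, -3.26128383e-05,
        1.09169735e+00, -1.05610235e-01]), 'joint_velocities': array([ 8.70148926e-05, -1.69576894e-03, -8.53947735e-04, -1.95348040e-05,
       -3.36422905e-04, -1.59125877e-03]), 'tau': array([ 3.86432192e-03, -6.13618970e+01, -2.58611423e+01,  6.94775674e-02,
        4.69121814e-02, -3.94639790e-05]), 'eef_pos': array([0.28224482, 0.5573725 , 0.21409371]), 'tcp_rot': array([-1.62612363e-04,  2.32250247e-01,  9.72655922e-01, -5.03064952e-04]), 'force': array([-0.27419191,  0.64298653,  0.47140548]), 'torque': array([-0.03209243, -0.03113922, -0.02594405]), 'gripper_force': 0.0, 'grip_width': 0.09528702958932395}
```

View pics/scene0.png

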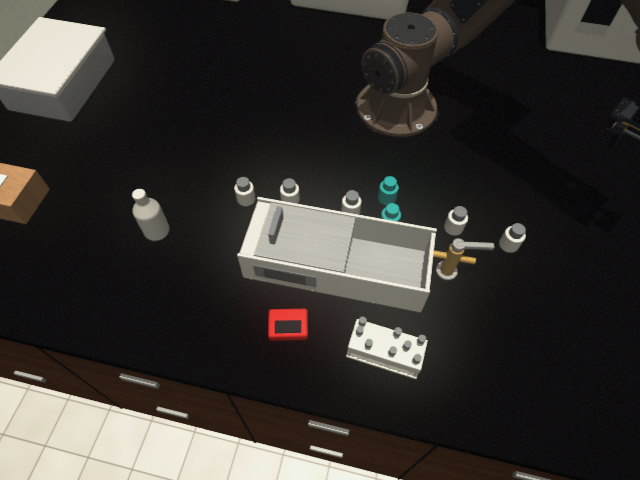

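View pics/top0.png

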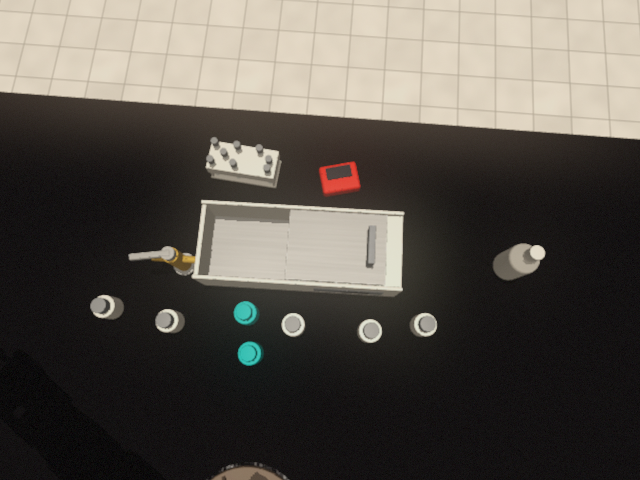

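The pictures show five white jars: top view at about (107,307), (170,321), (293,325), (371,331) and (425,325). There are two turquoise look-alikes at (245,313) and (250,354). The chamber spans columns 195–405 and the cock's axis is near (170,255), with its lever pointing to +y. The gate grip is at (372,245).

```bash
cat > h.py <<'E'
import cv2,numpy as np
from cell import observe,get_image,calibration
def cam(n):
    c=calibration(n); R=cv2.Rodrigues(np.array(c["rvec"]))[0]; f=240/np.tan(np.radians(c["fovy"]/2))
    return R,np.array(c["tvec"]),f,c["cx"],c["cy"]
def pts(n,d,K=None):
    R,t,f,cx,cy=K or cam(n); v,u=np.mgrid[:480,:640]
    P=np.stack([(u-cx)*d/f,(v-cy)*d/f,d],-1); P=(P-t)@R; P[d<=0]=np.nan; return P
def ray(n,u,v,z,K=None):
    R,t,f,cx,cy=K or cam(n); o=-R.T@t; r=R.T@np.array([(u-cx)/f,(v-cy)/f,1]); return o+r*(z-o[2])/r[2]
def blobs(mask,P,amin=30):
    n,l,s,c=cv2.connectedComponentsWithStats(mask.astype(np.uint8)); out=[]
    for i in range(1,n):
        if s[i,4]>=amin: out.append((c[i].round(1),s[i,4],np.nanmedian(P[l==i],0).round(4),l==i))
    return out
def jars(n="top",im=None,d=None,K=None):
    if im is None: im,d=get_image(n)
    P=pts(n,d,K); hs=cv2.cvtColor(im,cv2.COLOR_RGB2HSV); z=P[...,2]; res=[]
    for c,a,m,l in blobs((z>.066)&(z<.086),P,20):
        if a>700: continue
        tq=np.median(hs[l][:,1])>90
        res.append(("TURQ" if tq else "white",c,a,m,ray(n,c[0],c[1],.076,K)[:2].round(4)))
    return res
E
python3 - <<'E'
from h import *
for n in("top","scene"):
    q=np.load(n+"0.npz"); im,d=q["im"],q["d"]; print(n,(d<=0).sum())
    for r in jars(n,im,d): print(r)
    P=pts(n,d); z=P[...,2]; hs=cv2.cvtColor(im,cv2.COLOR_RGB2HSV)
    for lab,lo,hi in(("grip/cock",.117,.155),("walls110",.1,.116)):
        for c,a,m,l in blobs((z>lo)&(z<hi)&(P[...,0]>.2)&(P[...,0]<1.0)&(abs(P[...,1])<.6),P,40):
            r=cv2.minAreaRect(P[l][:,:2].astype(np.float32)); print(lab,c,a,m,[np.round(x,4) for x in r], np.nanpercentile(P[l][:,2],[5,95]).round(3))
            if lab[0]=='w': print(cv2.boxPoints(r).round(4).tolist())
E
```

```text
top 1247
('white', array([216.8, 146.4]), np.int32(60), array([0.8115, 0.1515, 0.0677]), array([0.8096, 0.1514]))
('white', array([237.7, 151.7]), np.int32(50), array([0.8054, 0.1031, 0.0682]), array([0.8005, 0.1017]))
('white', array([260.6, 153.6]), np.int32(80), array([0.804 , 0.0517, 0.0672]), array([0.8001, 0.0487]))
('white', array([223.6, 158. ]), np.int32(71), array([0.7861, 0.1315, 0.0676]), array([0.7824, 0.1321]))
('white', array([249.5, 155.6]), np.int32(24), array([0.7985, 0.0741, 0.0671]), array([0.7931, 0.0735]))
('white', array([270. , 162.6]), np.int32(32), array([0.7813, 0.0229, 0.0675]), array([0.7799, 0.0248]))
('white', array([213.4, 162.9]), np.int32(27), array([0.7688, 0.1534, 0.0707]), array([0.7686, 0.1538]))
('white', array([240.2, 167.6]), np.int32(79), array([0.7632, 0.094 , 0.0671]), array([0.7622, 0.0913]))
('white', array([266.6, 173.7]), np.int32(45), array([0.7546, 0.0294, 0.0678]), array([0.7525, 0.0297]))
('white', array([230.4, 222.9]), np.int32(370), array([0.6632, 0.1276, 0.0765]), array([0.6306, 0.0972]))
('white', array([509.5, 264.4]), np.int3
[... 5729 characters left out ...]
000274658203, -0.2784000039100647], [0.6722999811172485, 0.16050000488758087]]
walls110 [147.1 210.8] 236 [ 0.6155 -0.5245  0.1077] [array([ 0.6051, -0.5352]), array([0.0497, 0.0606]), np.float64(44.5307)] [0.101 0.115]
[[0.566100001335144, -0.5310999751091003], [0.6086000204086304, -0.5742999911308289], [0.6439999938011169, -0.5393999814987183], [0.6015999913215637, -0.49619999527931213]]
walls110 [454.8 251.4] 79 [0.5536 0.202  0.1098] [array([0.5494, 0.2053]), array([0.0333, 0.0232]), np.float64(75.3813)] [0.101 0.113]
[[0.5339999794960022, 0.19210000336170197], [0.5564000010490417, 0.18629999458789825], [0.5648999810218811, 0.21850000321865082], [0.5424000024795532, 0.22439999878406525]]
```

```bash
cat >> h.py <<'E'
from scipy.spatial.transform import Rotation as Ro
YAW=np.radians(1.24); O=np.array([.5889,-.0563]); CX=np.array([np.cos(YAW),np.sin(YAW)]); CY=np.array([-CX[1],CX[0]])
def W(x,y): return O+x*CX+y*CY          # chamber -> world
def C(p): p=np.asarray(p)[...,:2]-O; return np.stack([p@CX,p@CY],-1)
def to(x,y,z,yaw=YAW):                  # units needed, world goal; yaw = angle of tool y from world y
    s=observe(); q=s["tcp_rot"]; R=Ro.from_quat([*q[1:],q[0]]).as_matrix()
    a=np.degrees(np.arctan2(-R[0,1],R[1,1])-yaw)  # clockwise-from-above needed (+ = tool +turn)
    print("t",round(s["t"],2),"tcp",s["eef_pos"].round(4),"tilt",np.degrees(np.arccos(-R[2,2])).round(2),"F",s["force"].round(1),"w",round(s["grip_width"],4))
    w=np.array([x,y,z])-s["eef_pos"]
    print("units now-axes",(R.T@w/.025).round(2),"turn",(a/8).round(2),"units in final axes",(np.array([-(w[:2]@[np.cos(yaw),np.sin(yaw)]),w[:2]@[-np.sin(yaw),np.cos(yaw)],-w[2]])/.025).round(2))
E
python3 - <<'E'
from h import *
for n in("top","scene"):
    d=np.load(n+"0.npz")["d"]; P=pts(n,d); c=C(P)-[-.04,.265]; r=np.hypot(*c.transpose(2,0,1)); z=P[...,2]
    m=(z>.12)&(z<.14)&(r>.025)&(r<.09); q=c[m]; k=np.median(q[r[m]>.06],0); print(n,m.sum(),r[m].max(),k,"angle",np.arctan2(k[1],-k[0]))
    print(cv2.fitLine(q.astype(np.float32),cv2.DIST_L2,0,.01,.01).ravel())
to(*W(-.013,.327),.2)
E
```

```text
top 193 0.0796146160643733 [-0.012622    0.06819511] angle 1.387780896390151
[ 0.16139741 -0.9868895  -0.00954469  0.05102675]
scene 172 0.07990215048863704 [-0.00830393  0.06799665] angle 1.4492754626971442
[ 0.16459584 -0.9863611  -0.00686719  0.05160303]
t 0.1 tcp [0.2822 0.5574 0.2141] tilt 0.06 F [-0.3  0.6  0.5] w 0.0953
units now-axes [-15.41  -5.06   0.57] turn -3.51 units in final axes [-11.21 -11.73   0.56]
```

```bash
python3 -m handwheel '[0,0,0,-1, 0,0,0,-1, 0,0,0,-1, 0,0,0,-0.5, -1,-1,0,0, -1,-1,0,0, -1,-1,0,0, -1,-1,0,0]' 1 20
python3 -m handwheel '[-1,-1,0,0, -1,-1,0,0, -1,-1,0,0, -1,-1,0,0, -1,-1,0,0, -1,-1,0,0, -1,-1,0,0, 0,0,0,0]'
python3 -c "
from h import *
to(*W(-.013,.327),.112)"
```

```text
t: 1.1
eef_pos: [0.385, 0.4587, 0.2144]
tcp_rot: [-0.0, -0.01, 1.0, -0.0]
force: [0.9, -0.5, 0.5]
grip_width: 0.0206
gripper_force: 0.0
t: 2.1
eef_pos: [0.564, 0.2865, 0.214]
tcp_rot: [-0.0, -0.009, 1.0, -0.0]
force: [-0.6, -0.3, -0.1]
grip_width: 0.0003
gripper_force: 0.0
t 2.1 tcp [0.564  0.2865 0.214 ] tilt 0.04 F [-0.6 -0.3 -0.1] w 0.0003
units now-axes [-0.19 -0.65  4.08] turn -0.03 units in final axes [-0.18 -0.65  4.08]
```

```bash
python3 -m handwheel '[-0.18,-0.65,0,0, 0,0,1,0, 0,0,1,0, 0,0,1,0, 0,0,1,0, 0,0,0.05,0, 0,0,0,0]'
python3 - <<'E'
from h import *
s=observe(); p=C(s["eef_pos"]); print(s["eef_pos"],p,s["force"])
A=np.array([-.04,.265])
for th in (1.4,1.2,1.0,.8,.6,.4,.2,.1,0,-.04):
    sn,cs=np.sin(th),np.cos(th); t=A+.06*np.array([-cs,sn])+(.007+.010*sn+.012*cs)*np.array([sn,cs])
    d=t-p; print(th,t.round(4),"units",(-d[0]/.025).round(2),(d[1]/.025).round(2)); p=t
E
```

```text
t: 2.98
eef_pos: [0.5677, 0.2721, 0.1143]
tcp_rot: [0.0, -0.01, 1.0, 0.0]
force: [-0.8, 0.2, 0.3]
grip_width: 0.0006
gripper_force: 0.0
[0.5677385  0.27212714 0.11425139] [-0.01404926  0.32880818] [-0.82675029  0.19239906  0.29154883]
1.4 [-0.0316  0.3273] units 0.7 -0.06
1.2 [-0.0425  0.3284] units 0.44 0.04
1.0 [-0.054   0.3273] units 0.46 -0.04
0.8 [-0.0656  0.3237] units 0.47 -0.14
0.6 [-0.0768  0.3175] units 0.45 -0.25
0.4 [-0.0867  0.3086] units 0.4 -0.36
0.2 [-0.0947  0.2973] units 0.32 -0.45
0.1 [-0.0977  0.2908] units 0.12 -0.26
0 [-0.1    0.284] units 0.09 -0.27
-0.04 [-0.1007  0.2812] units 0.03 -0.11
```

```bash
python3 -m handwheel '[0.7,-0.06,0,0, 0.44,0.04,0,0, 0.46,-0.04,0,0, 0.47,-0.14,0,0, 0.45,-0.25,0,0, 0.4,-0.36,0,0, 0.32,-0.45,0,0, 0.12,-0.26,0,0]'
python3 -m handwheel '[0.09,-0.2,0,0, 0,0,0,0]'
python3 -m handwheel '[0.02,-0.1,0,0, 0,0,0,0]'
```

```text
t: 3.98
eef_pos: [0.4838, 0.2315, 0.1134]
tcp_rot: [-0.0, -0.01, 1.0, 0.0]
force: [2.6, 2.7, 0.4]
grip_width: 0.0007
gripper_force: 1.4
t: 4.22
eef_pos: [0.4818, 0.2267, 0.1132]
tcp_rot: [-0.001, -0.01, 1.0, -0.0]
force: [-0.2, 0.5, -0.8]
grip_width: 0.0002
gripper_force: 0.0
t: 4.47
eef_pos: [0.4816, 0.2247, 0.1133]
tcp_rot: [-0.0, -0.01, 1.0, -0.0]
force: [-0.5, 1.4, -0.3]
grip_width: 0.0004
gripper_force: 0.6
```

```bash
python3 - <<'E'
from h import *
print(C(observe()["eef_pos"]))
im,d=get_image("scene"); cv2.imwrite("pics/s1.png",cv2.resize(im[120:330,180:560,::-1],(760,420)))
E
```

```text
[-0.1011997   0.28327913]
```

View pics/s1.png

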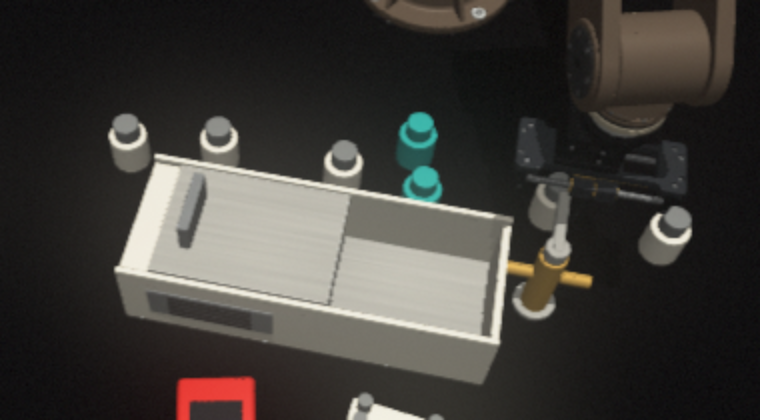

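The lever (crop 558,215) now points to -x, nearly across the pipe, with the fingers on its +y side. I'll keep pushing until the force shows the stop.

```bash
for i in 1 2; do python3 -m handwheel '[0,-0.1,0,0, 0,0,0,0]' | egrep 'eef|force: \['; done; python3 -m handwheel '[0,-0.1,0,0, 0,0,0,0]'| egrep 'eef|force: \['
```

```text
eef_pos: [0.4815, 0.2221, 0.1133]
force: [-1.7, 1.7, -0.2]
eef_pos: [0.4815, 0.2211, 0.1133]
force: [-4.1, 15.5, -2.5]
eef_pos: [0.4816, 0.2206, 0.1134]
force: [-5.5, 33.5, -3.7]
```

```bash
python3 -m handwheel '[0,0.6,0,0, 0,0,1,0]' >/dev/null; python3 -m handwheel '[0,0.3,-1,0, 0,0,-1,0, 0,0,-1,0, 0,0,-0.5,0, -1,-1,0,0, -1,-1,0,0, -1,-1,0,0, -1,-1,0,0]'
python3 -m handwheel '[0,-1,0,0, 0,-1,0,0, 0,-1,0,0, 0,-1,0,0, 0,-1,0,0, 0,-1,0,0, 0,-1,0,0, 0,-1,0,0]'
python3 -m handwheel '[0,-1,0,0, 0,-1,0,0, 0,-1,0,0, 0,-1,0,0, 0,-0.5,0,0, 0,0,0,0]'
python3 - <<'E'
from h import *
to(*W(0,-.124),.12)
im,d=get_image("top"); P=pts("top",d); c=C(P)-[-.04,.265]; r=np.hypot(*c.transpose(2,0,1)); z=P[...,2]
m=(z>.12)&(z<.14)&(r>.025)&(r<.09); q=c[m]; print(m.sum(),cv2.fitLine(q.astype(np.float32),cv2.DIST_L2,0,.01,.01).ravel())
for x in jars("top",im,d):
    if x[4][0]<.49 : print(x)
E
```

```text
t: 6.52
eef_pos: [0.5841, 0.1407, 0.1754]
tcp_rot: [-0.0, -0.01, 1.0, -0.0]
force: [0.3, 0.9, -0.7]
grip_width: 0.0006
gripper_force: 0.0
t: 7.52
eef_pos: [0.5872, -0.0592, 0.1754]
tcp_rot: [-0.0, -0.01, 1.0, -0.0]
force: [-0.1, -0.3, 0.4]
grip_width: 0.0007
gripper_force: 0.0
t: 8.28
eef_pos: [0.5895, -0.1711, 0.1755]
tcp_rot: [-0.0, -0.009, 1.0, 0.0]
force: [-0.6, -0.3, 1.1]
grip_width: 0.0003
gripper_force: 0.0
t 8.28 tcp [ 0.5895 -0.1711  0.1755] tilt 0.03 F [-0.6 -0.3  1.1] w 0.0003
units now-axes [-0.08 -0.37  2.22] turn -0.02 units in final axes [-0.08 -0.37  2.22]
219 [ 0.99999267 -0.00382317 -0.05252064 -0.00245044]
('white', array([164. , 319.3]), np.int32(216), array([0.4092, 0.2113, 0.0759]), array([0.409, 0.211]))
('white', array([427.5, 323.3]), np.int32(212), array([ 0.447 , -0.3444,  0.0757]), array([ 0.4471, -0.3446]))
('white', array([371.4, 329.6]), np.int32(206), array([ 0.4242, -0.2276,  0.0763]), array([ 0.4242, -0.2276]))
```

```bash
python3 -m handwheel '[0,0,1,0, 0,0,1,0, 0,0,0.2,0, 0,-0.5,0,0, 0,-0.4,0,0, 0,-0.3,0,0, 0,-0.25,0,0, 0,-0.15,0,0]'
for i in 1 2; do python3 -m handwheel '[0,-0.1,0,0, 0,0,0,0]'| egrep 'eef|force: \['; done
```

```text
t: 9.32
eef_pos: [0.5909, -0.2104, 0.1218]
tcp_rot: [0.001, -0.01, 1.0, 0.001]
force: [2.5, 10.1, 2.1]
grip_width: 0.0002
gripper_force: 4.9
eef_pos: [0.591, -0.213, 0.1218]
force: [2.0, 7.2, 1.9]
eef_pos: [0.591, -0.2153, 0.1218]
force: [1.7, 7.7, 2.2]
```

```bash
for i in 1 2; do python3 -m handwheel '[0,-0.12,0,0, 0,0,0,0]'| egrep 'eef|force: \['; done
python3 -m handwheel '[0,0.5,0,0, 0,0,-1,0, 0,0,-1,0, 0.5,0,-0.5,0, 1,0,0,0, 1,0,0,0, 1,0,0,0, 0,0,0,0]' 0 20| egrep 'eef|width'
python3 - <<'E'
from h import *
im,d=get_image("top"); P=pts("top",d); c=C(P); z=P[...,2]
m=(z>.14)&(z<.155)&(abs(c[...,0])<.04)&(c[...,1]<-.13)&(c[...,1]>-.2); print("grip y",np.nanmedian(c[m],0),m.sum())
im2,d2=get_image("scene"); P=pts("scene",d2); c=C(P); z=P[...,2]
m=(z>.145)&(z<.155)&(abs(c[...,0])<.04)&(c[...,1]<-.13)&(c[...,1]>-.2); print("grip y",np.nanmedian(c[m],0),m.sum())
for n,a,b in(("top",im,d),("scene",im2,d2)):
  for x in jars(n,a,b):
    if .38<x[4][0]<.49 : print(n,x)
to(.4257,-.227,.13)
E
```

```text
eef_pos: [0.591, -0.2173, 0.1218]
force: [2.2, 14.6, 3.1]
eef_pos: [0.591, -0.2174, 0.1218]
force: [2.5, 30.8, 7.2]
eef_pos: [0.5013, -0.2112, 0.1836]
grip_width: 0.075
grip y [nan nan] 0
grip y [ 0.00139652 -0.17606711] 188
top ('white', array([ 99.2, 304.7]), np.int32(220), array([0.428 , 0.3539, 0.0759]), array([0.428 , 0.3539]))
top ('TURQ', array([243.7, 311.2]), np.int32(205), array([0.44  , 0.0447, 0.0761]), array([0.44  , 0.0448]))
top ('white', array([164. , 319.3]), np.int32(219), array([0.4092, 0.2108, 0.0759]), array([0.409, 0.211]))
top ('white', array([428.2, 323.7]), np.int32(190), array([ 0.4461, -0.3459,  0.0757]), array([ 0.4464, -0.346 ]))
scene ('white', array([243. , 182.2]), np.int32(125), array([ 0.4499, -0.3442,  0.0751]), array([ 0.4504, -0.3436]))
scene ('white', array([289.1, 183.7]), np.int32(129), array([ 0.426 , -0.2268,  0.0749]), array([ 0.427 , -0.2264]))
scene ('white', array([340.6, 188. ]), np.int32(130), array([ 0.4093, -0.0944,  0.075 ]), array([ 0.4094, -0.0939]))
scene ('TURQ', array([392.3, 208.8]), np.int32(135), array([0.4416, 0.0457, 0.0749]), array([0.4431, 0.0458]))
scene ('white', array([460.1, 211.1]), np.int32(123), array([0.4099, 0.2118, 0.0756]), array([0.4102, 0.2121]))
scene ('white', array([518.1, 229.1]), np.int32(152), array([0.4308, 0.3553, 0.0751]), array([0.431 , 0.3551]))
t 11.43 tcp [ 0.5031 -0.2113  0.1836] tilt 0.04 F [ 0.7 -0.3  0.4] w 0.0831
units now-axes [ 3.11 -0.57  2.14] turn -0.02 units in final axes [ 3.11 -0.56  2.15]
  return np.nanmean(a, axis, out=out, keepdims=keepdims)
```

```bash
python3 -m handwheel '[1,-0.2,0.4,0, 1,-0.2,0.4,0, 1,-0.17,0.4,0, 0.1,0,0.4,0, 0,0,0,0]' 0.1 25| egrep 'eef|width'
python3 - <<'E'
from h import *
to(.4257,-.227,.0545)
im,d=get_image("wrist"); cv2.imwrite("pics/w1.png",im[:,:,::-1])
P=pts("wrist",d); z=P[...,2]
for c,a,m,l in blobs((z>.066)&(z<.086),P,200): print(c,a,m,cv2.minEnclosingCircle(P[l][:,:2].astype(np.float32)))
E
```

```text
eef_pos: [0.4264, -0.2268, 0.1428]
grip_width: 0.0859
t 12.05 tcp [ 0.4264 -0.2268  0.1428] tilt 0.03 F [ 0.6 -0.6 -0. ] w 0.0859
units now-axes [ 0.03 -0.01  3.53] turn -0.01 units in final axes [ 0.03 -0.01  3.53]
[534.4 223.8] 2782 [ 0.4041 -0.0967  0.0753] ((0.4055815041065216, -0.09447251260280609), 0.01745656505227089)
[312.6 248.8] 2427 [ 0.4221 -0.2273  0.0754] ((0.4232991933822632, -0.2271539866924286), 0.01712166704237461)
[123.5 281.1] 2507 [ 0.4451 -0.3429  0.0753] ((0.44656509160995483, -0.3446788489818573), 0.01732168346643448)
```

```bash
python3 -m handwheel '[0.1,0,1,0, 0,0,1,0, 0,0,1,0, 0,0,0.53,0, 0,0,0,0]' 0.1 25| egrep 'eef|width|force: \['
python3 -m handwheel '[0,0,0,0, 0,0,0,0, 0,0,0,0, 0,0,0,0, 0,0,0,0, 0,0,0,0]' 1 25
python3 -m handwheel '[0,0,-1,0, 0,0,-1,0, 0,0,-1,0, 0,0,-1,0, 0,0,-1,0, 0,0,0,0]'
python3 -c "
from h import *
to(*W(.034,.0475),.18); to(*W(.034,.0475),.0675)"
```

```text
eef_pos: [0.4236, -0.2266, 0.0547]
force: [0.3, -0.6, 0.4]
grip_width: 0.0855
t: 13.48
eef_pos: [0.4233, -0.2268, 0.0551]
tcp_rot: [0.0, -0.01, 1.0, 0.0]
force: [-0.7, -0.3, -0.3]
grip_width: 0.0331
gripper_force: 25.0
t: 14.22
eef_pos: [0.4237, -0.227, 0.1812]
tcp_rot: [0.001, -0.01, 1.0, -0.001]
force: [-0.2, -0.5, -1.2]
grip_width: 0.0333
gripper_force: 25.0
t 14.22 tcp [ 0.4237 -0.227   0.1812] tilt 0.16 F [-0.2 -0.5 -1.2] w 0.0333
units now-axes [-8.1   8.6   0.05] turn -0.01 units in final axes [-8.12  8.58  0.05]
t 14.22 tcp [ 0.4237 -0.227   0.1812] tilt 0.16 F [-0.2 -0.5 -1.2] w 0.0333
units now-axes [-8.09  8.61  4.55] turn -0.01 units in final axes [-8.12  8.58  4.55]
```

```bash
python3 -m handwheel '[-1,1,0,0, -1,1,0,0, -1,1,0,0, -1,1,0,0, -1,1,0,0, -1,1,0,0, -1,1,0,0, -1,1,0,0]' >/dev/null
python3 -m handwheel '[-0.1,0.58,0,0, 0,0,0,0, 0,0,1,0, 0,0,1,0, 0,0,1,0, 0,0,1,0, 0,0,0,0]'
python3 -c "
from h import *
to(*W(.034,.0475),.0675)"
```

```text
t: 16.1
eef_pos: [0.6199, -0.0091, 0.0785]
tcp_rot: [-0.002, -0.009, 1.0, 0.0]
force: [0.9, -0.3, -1.8]
grip_width: 0.0336
gripper_force: 25.0
t 16.1 tcp [ 0.6199 -0.0091  0.0785] tilt 0.22 F [ 0.9 -0.3 -1.8] w 0.0336
units now-axes [-0.08  0.04  0.44] turn -0.02 units in final axes [-0.08  0.04  0.44]
```

```bash
python3 -m handwheel '[-0.08,0.04,0.2,0, 0,0,0.2,0, 0,0,0.05,0, 0,0,0,0]'|egrep 'eef|force: \['
python3 -m handwheel '[0,0,0,0, 0,0,0,0, 0,0,0,0]' 0.45 25 |egrep 'width|force: \['
python3 -m handwheel '[0,0,-1,0, 0,0,-1,0, 0,0,-1,0, 0,0,-1,0, 0,0,-0.5,0, 0,0,0,0]' | egrep 'eef|force: \['
python3 - <<'E'
from h import *
im,d=get_image("wrist"); cv2.imwrite("pics/w2.png",im[:,:,::-1])
P=pts("wrist",d); z=P[...,2]
for c,a,m,l in blobs((z>.076)&(z<.098),P,200): print(c,a,m,cv2.minEnclosingCircle(P[l][:,:2].astype(np.float32)),C(m))
for x in jars("top"):
    if .38<x[4][0]<.49 : print(x)
to(.4056,-.0945,.18)
E
```

```text
eef_pos: [0.6235, -0.0072, 0.0691]
force: [0.6, -0.0, -1.2]
force: [0.6, 0.7, 0.2]
grip_width: 0.0514
eef_pos: [0.6236, -0.0072, 0.1818]
force: [-0.1, -0.1, -0.1]
[448.  191.1] 13224 [0.591  0.12   0.0893] ((0.5841889977455139, 0.05518154054880142), 0.12892048060894012) [0.00591471 0.17621327]
[626.1 126.4] 668 [0.5432 0.1916 0.0783] ((0.5477547645568848, 0.18045862019062042), 0.024022184312343597) [-0.04032464  0.24883091]
[312.8 241.5] 1992 [ 0.6214 -0.0075  0.0862] ((0.6225587725639343, -0.0072365631349384785), 0.016953136771917343) [0.03354844 0.04808526]
[357.9 414.4] 382 [0.7538 0.0286 0.0885] ((0.7588093280792236, 0.02929438091814518), 0.008001497946679592) [0.16669865 0.08131162]
('white', array([427.5, 323.3]), np.int32(212), array([ 0.4469, -0.3444,  0.0759]), array([ 0.4471, -0.3446]))
('white', array([307.9, 333. ]), np.int32(203), array([ 0.4061, -0.095 ,  0.0762]), array([ 0.4061, -0.0951]))
t 17.82 tcp [ 0.6231 -0.0072  0.1805] tilt 0.06 F [ 0.3 -0.2 -0.5] w 0.0526
units now-axes [ 8.77 -3.32  0.03] turn -0.01 units in final axes [ 8.77 -3.3   0.02]
```

View pics/w2.png

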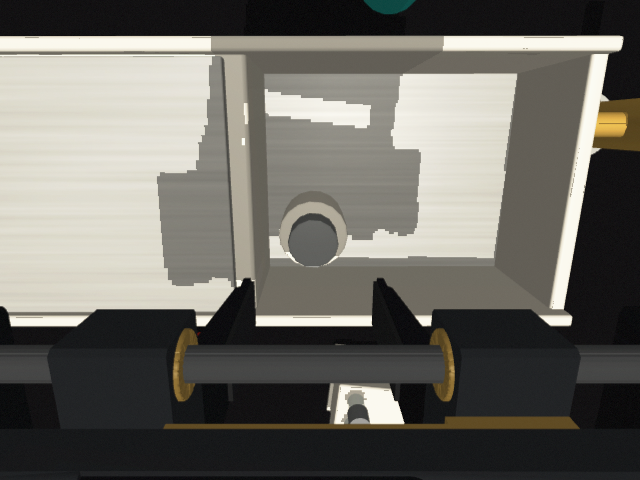

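The jar stands upright in the well, cap at (313,241), in the corner slot by the gate. Next is the knocked jar.

```bash
python3 -m handwheel '[1,-0.4,0,0, 1,-0.4,0,0, 1,-0.4,0,0, 1,-0.4,0,0, 1,-0.4,0,0, 1,-0.4,0,0, 1,-0.4,0,0, 1,-0.4,0,0]' 0.2 25 >/dev/null
python3 -m handwheel '[0.75,-0.12,0.5,0, 0,0,0.8,0, 0,0,0,0]' >/dev/null
python3 - <<'E'
from h import *
im,d=get_image("wrist"); P=pts("wrist",d); z=P[...,2]
for c,a,m,l in blobs((z>.066)&(z<.086),P,200): print(c,a,m,cv2.minEnclosingCircle(P[l][:,:2].astype(np.float32))[0])
to(.4058,-.095,.0545)
E
```

```text
[519.3 173. ] 2879 [0.3545 0.0248 0.0756] (0.35494959354400635, 0.0269627682864666)
[313.4 251. ] 2327 [ 0.4041 -0.0943  0.0757] (0.4053810238838196, -0.09419020265340805)
[529.1 296.1] 1345 [0.432  0.0429 0.0753] (0.437938928604126, 0.045748498290777206)
[312.4 392.2] 4205 [ 0.5029 -0.0933  0.0764] (0.5036797523498535, -0.09280245751142502)
t 19.25 tcp [ 0.4061 -0.0945  0.1484] tilt 0.11 F [-0.  -0.9  1.4] w 0.0763
units now-axes [ 0.01 -0.02  3.76] turn -0.01 units in final axes [ 0.01 -0.02  3.76]
```

```bash
python3 -m handwheel '[0,0,1,0, 0,0,1,0, 0,0,1,0, 0,0,0.74,0, 0,0,0,0]' 0.2 25| egrep 'eef|force: \['
python3 -m handwheel '[0,0,0,0, 0,0,0,0, 0,0,0,0, 0,0,0,0, 0,0,0,0]' 1 25|egrep 'width|gripper'
python3 -m handwheel '[0,0,-1,0, 0,0,-1,0, 0,0,-1,0, 0,0,-1,0, 0,0,-1,0, 0,0,-0.1,0, 0,0,0,0]'|egrep 'eef|width'
python3 -c "
from h import *
to(*W(-.034,.0475),.0675)"
```

```text
eef_pos: [0.4063, -0.0944, 0.0549]
force: [-0.0, -0.1, 0.6]
grip_width: 0.0338
gripper_force: 25.0
eef_pos: [0.4061, -0.0944, 0.1822]
grip_width: 0.0335
t 21.38 tcp [ 0.4061 -0.0944  0.1822] tilt 0.03 F [-1.2 -0.1 -2.4] w 0.0335
units now-axes [-5.98  3.28  4.59] turn -0.01 units in final axes [-5.98  3.27  4.59]
```

```bash
python3 -m handwheel '[-1,0.55,0,0, -1,0.55,0,0, -1,0.55,0,0, -1,0.55,0,0, -1,0.55,0,0, -0.98,0.53,0,0, 0,0,0,0, 0,0,0.5,0]' |egrep 'eef'
python3 -m handwheel '[0,0,0.5,0, 0,0,1,0, 0,0,1,0, 0,0,1,0, 0,0,0.4,0, 0,0,0,0]' |egrep 'eef|force: \['
python3 -c "
from h import *
to(*W(-.034,.0475),.0675)"
```

```text
eef_pos: [0.5536, -0.0098, 0.1694]
eef_pos: [0.5538, -0.0098, 0.0724]
force: [0.5, 1.1, -1.0]
t 23.12 tcp [ 0.5538 -0.0098  0.0724] tilt 0.07 F [ 0.5  1.1 -1. ] w 0.0335
units now-axes [-0.    0.01  0.19] turn -0.01 units in final axes [-0.    0.01  0.19]
```

```bash
python3 -m handwheel '[0,0,0.17,0, 0,0,0,0]'|egrep 'eef|force: \['
python3 -m handwheel '[0,0,0,0, 0,0,0,0, 0,0,0,0]' 0.45 25 |egrep 'width|force: \['
python3 -m handwheel '[0,0,-1,0, 0,0,-1,0, 0,0,-1,0, 0,0,-1,0, 0,0,-0.5,0, 0,0,0,0]' | egrep 'eef|force: \['
python3 - <<'E'
from h import *
im,d=get_image("wrist"); P=pts("wrist",d); z=P[...,2]
for c,a,m,l in blobs((z>.079)&(z<.094),P,200): print(c,a,m,cv2.minEnclosingCircle(P[l][:,:2].astype(np.float32))[0],C(m))
for x in jars("top"):
    if .38<x[4][0]<.49 : print(x)
to(.4468,-.3447,.145)
E
```

```text
eef_pos: [0.5544, -0.0096, 0.069]
force: [0.6, 0.7, -1.1]
force: [-0.2, 0.2, -0.8]
grip_width: 0.052
eef_pos: [0.5544, -0.0096, 0.1815]
force: [0.2, 0.2, 0.7]
[289.5 162.5] 1151 [ 0.5008 -0.0257  0.0869] (0.5008912086486816, -0.029022470116615295) [-0.08741717  0.03249935]
[551.  246.2] 1846 [0.5519 0.1485 0.087 ] (0.5552436113357544, 0.14841502904891968) [-0.03255938  0.20555273]
[258.1 261.1] 513 [ 0.5662 -0.0463  0.087 ] (0.5709333419799805, -0.04618582874536514) [-0.02247828  0.0104889 ]
[623.6 228.9] 763 [0.5386 0.1934 0.0863] (0.5413802266120911, 0.2038329541683197) [-0.04488461  0.25073004]
[314.  240.3] 1963 [ 0.5513 -0.009   0.0863] (0.5524494051933289, -0.00888635590672493) [-0.0365676  0.0481026]
[314.2 329.9] 1293 [ 0.6173 -0.0077  0.086 ] (0.6219797730445862, -0.007563321385532618) [0.02944507 0.04797403]
[325.8 389. ] 1603 [0.6643 0.0015 0.0868] (0.6615101099014282, 0.002584818983450532) [0.07663316 0.05615478]
('white', array([ 99.2, 304.6]), np.int32(219), array([0.4282, 0.3541, 0.0758]), array([0.4282, 0.3539]))
('white', array([427.5, 323.4]), np.int32(211), array([ 0.4468, -0.3445,  0.0757]), array([ 0.4469, -0.3446]))
t 24.6 tcp [ 0.5539 -0.0096  0.1803] tilt 0.06 F [ 0.2 -0.1 -0.8] w 0.0522
units now-axes [  4.55 -13.32   1.41] turn -0.01 units in final axes [  4.57 -13.31   1.41]
```

```bash
python3 -m handwheel '[0.5,-1,0,0, 0.5,-1,0,0, 0.5,-1,0,0, 0.5,-1,0,0, 0.5,-1,0,0, 0.5,-1,0,0, 0.5,-1,0,0, 0.5,-1,0,0]' 0.2 25 >/dev/null
python3 -m handwheel '[0.5,-1,0,0, 0,-1,0,0, 0,-1,0,0, 0,-1,0.4,0, 0.05,-1,0.5,0, 0,-0.32,0.5,0, 0,0,0,0]' >/dev/null
python3 - <<'E'
from h import *
im,d=get_image("wrist"); P=pts("wrist",d); z=P[...,2]
for c,a,m,l in blobs((z>.066)&(z<.086),P,200): print(c,a,m,cv2.minEnclosingCircle(P[l][:,:2].astype(np.float32))[0])
to(.4468,-.3447,.0545)
E
```

```text
[312.4 253.2] 2384 [ 0.4454 -0.3447  0.0759] (0.44653427600860596, -0.34467869997024536)
[403.6 403. ] 309 [ 0.5493 -0.2815  0.0764] (0.5503668785095215, -0.28151729702949524)
t 26.52 tcp [ 0.4469 -0.3443  0.1453] tilt 0.1 F [ 0.1  0.7 -0.3] w 0.0761
units now-axes [-0.   -0.02  3.63] turn -0.01 units in final axes [ 0.   -0.01  3.63]
```

```bash
python3 -m handwheel '[0,0,1,0, 0,0,1,0, 0,0,1,0, 0,0,0.61,0, 0,0,0,0]' 0.2 25| egrep 'eef|force: \['
python3 -m handwheel '[0,0,0,0, 0,0,0,0, 0,0,0,0, 0,0,0,0, 0,0,0,0]' 1 25|egrep 'width|gripper'
python3 -m handwheel '[0,0,-1,0, 0,0,-1,0, 0,0,-1,0, 0,0,-1,0, 0,0,-1,0, 0,0,-0.2,0, 0,0,0,0]'|egrep 'eef|width'
python3 -c "
from h import *
to(*W(.034,.1075),.0675)"
```

```text
eef_pos: [0.4471, -0.3442, 0.0555]
force: [0.2, 0.4, 0.4]
grip_width: 0.0336
gripper_force: 25.0
eef_pos: [0.4469, -0.3446, 0.1853]
grip_width: 0.0337
t 28.65 tcp [ 0.4469 -0.3446  0.1853] tilt 0.03 F [-0.3  0.  -1.1] w 0.0337
units now-axes [-7.26 15.72  4.72] turn -0.01 units in final axes [-7.29 15.71  4.71]
```

```bash
python3 -m handwheel '[0,1,0,0, 0,1,0,0, 0,1,0,0, 0,1,0,0, 0,1,0,0, 0,1,0,0, 0,1,0,0, 0,1,0,0]' >/dev/null
python3 -m handwheel '[-1,1,0,0, -1,1,0,0, -1,1,0,0, -1,1,0,0, -1,1,0,0, -1,1,0,0, -1,1,0,0, -0.28,0.71,0,0]' >/dev/null
python3 -m handwheel '[0,0,0,0, 0,0,1,0, 0,0,1,0, 0,0,1,0, 0,0,1,0, 0,0,0.5,0, 0,0,0,0]' |egrep 'eef|force: \['
python3 -c "
from h import *
to(*W(.034,.1075),.0685)"
```

```text
eef_pos: [0.6207, 0.0512, 0.0731]
force: [-0.3, -0.6, -1.7]
t 31.52 tcp [0.6207 0.0512 0.0731] tilt 0.07 F [-0.3 -0.6 -1.7] w 0.0332
units now-axes [0.   0.03 0.19] turn -0.01 units in final axes [0.   0.03 0.19]
```

Next jar is at about (.4095,.211).

```bash
python3 -m handwheel '[0,0,0.17,0, 0,0,0,0]'|egrep 'eef|force: \['
python3 -m handwheel '[0,0,0,0, 0,0,0,0, 0,0,0,0]' 0.45 25 |egrep 'width|force: \['
python3 -m handwheel '[0,0,-1,0, 0,0,-1,0, 0,0,-1,0, 0,0,-1,0, 0,0,-0.5,0, 0,0,0,0]' | egrep 'eef|force: \['
python3 - <<'E'
from h import *
im,d=get_image("wrist"); P=pts("wrist",d); z=P[...,2]
for c,a,m,l in blobs((z>.079)&(z<.094),P,200): print(c,a,m,C(m))
for n in("top","scene"):
  for x in jars(n):
    if .38<x[4][0]<.49 : print(n,x)
to(.409,.211,.145)
E
```

```text
eef_pos: [0.6214, 0.0515, 0.0696]
force: [-0.6, 0.4, -1.5]
force: [-0.1, 1.0, 0.1]
grip_width: 0.0517
eef_pos: [0.6214, 0.0515, 0.1821]
force: [-0.8, -0.2, -0.9]
[314.9 170.5] 6458 [0.5684 0.0528 0.0868] [-0.01813423  0.10951808]
[548.4 125.1] 690 [0.542  0.1936 0.0867] [-0.04148108  0.25085641]
[219.1 135.5] 2376 [ 0.5522 -0.0083  0.0863] [-0.03565267  0.04878296]
[312.9 241.3] 1948 [0.6193 0.0512 0.0862] [0.03271922 0.10681696]
[225.9 243.2] 1979 [ 0.6217 -0.0066  0.0862] [0.03386785 0.04897856]
[313.6 302.8] 1047 [0.6632 0.0529 0.0866] [0.07664573 0.10756655]
[281.1 414.4] 308 [0.7534 0.0303 0.0873] [0.16633554 0.08301988]
top ('TURQ', array([243.6, 311.1]), np.int32(200), array([0.4403, 0.0449, 0.0761]), array([0.4402, 0.045 ]))
scene ('white', array([460. , 211.1]), np.int32(121), array([0.4096, 0.2111, 0.0751]), array([0.4103, 0.2119]))
scene ('white', array([518.1, 229.2]), np.int32(153), array([0.4312, 0.3555, 0.0751]), array([0.4313, 0.3551]))
t 33.05 tcp [0.6209 0.0515 0.1806] tilt 0.09 F [0.1 0.1 0.6] w 0.0522
units now-axes [8.34 6.55 1.44] turn -0.01 units in final axes [8.33 6.56 1.42]
```

```bash
python3 -m handwheel '[1,0.8,0,0, 1,0.8,0,0, 1,0.8,0,0, 1,0.8,0,0, 1,0.8,0,0, 1,0.8,0,0, 1,0.8,0,0, 1,0.8,0,0]' 0.2 25 >/dev/null
python3 -m handwheel '[0.34,0.15,0.2,0, 0,0,0.6,0, 0,0,0.6,0, 0,0,0,0]' >/dev/null
python3 - <<'E'
from h import *
im,d=get_image("wrist"); P=pts("wrist",d); z=P[...,2]
for c,a,m,l in blobs((z>.066)&(z<.086),P,200): print(c,a,m,cv2.minEnclosingCircle(P[l][:,:2].astype(np.float32))[0])
to(.4085,.211,.0545)
E
```

```text
[ 14.8 157.9] 1686 [0.355  0.038  0.0752] (0.35500702261924744, 0.03049718216061592)
[318.6 251.2] 2374 [0.4072 0.2139 0.0757] (0.40863126516342163, 0.21419107913970947)
[544.9 283.5] 2466 [0.4255 0.3549 0.0756] (0.4278212785720825, 0.35673603415489197)
[ 55.  289.6] 2193 [0.4359 0.0499 0.0755] (0.43977317214012146, 0.047236450016498566)
[237.2 403.7] 664 [0.515  0.1577 0.0758] (0.5149288773536682, 0.16857942938804626)
t 34.6 tcp [0.4097 0.2107 0.1461] tilt 0.08 F [-0.9 -0.5 -0.1] w 0.0757
units now-axes [0.04 0.01 3.66] turn -0.01 units in final axes [0.05 0.01 3.66]
```

```bash
python3 -m handwheel '[0.04,0.04,1,0, 0,0,1,0, 0,0,1,0, 0,0,0.64,0, 0,0,0,0]' 0.2 25| egrep 'eef|force: \['
python3 -m handwheel '[0,0,0,0, 0,0,0,0, 0,0,0,0, 0,0,0,0, 0,0,0,0]' 1 25|egrep 'width|gripper|force: \['
python3 -m handwheel '[0,0,-1,0, 0,0,-1,0, 0,0,-1,0, 0,0,-1,0, 0,0,-1,0, 0,0,-0.2,0, 0,0,0,0]'|egrep 'eef|width'
python3 -c "
from h import *
to(*W(-.034,.1075),.0685)"
```

```text
eef_pos: [0.4086, 0.2118, 0.0552]
force: [0.1, -1.2, 0.1]
force: [0.5, -0.1, -0.1]
grip_width: 0.0335
gripper_force: 24.9
eef_pos: [0.4083, 0.212, 0.1852]
grip_width: 0.0335
t 36.73 tcp [0.4083 0.212  0.1852] tilt 0.01 F [-0.1  0.6 -1.4] w 0.0335
units now-axes [-5.64 -6.57  4.67] turn -0.01 units in final axes [-5.63 -6.58  4.67]
```

```bash
python3 -m handwheel '[0,-1,0,0, 0,-1,0,0, 0,-1,0,0, 0,-1,0,0, -1,-1,0,0, -1,-1,0,0, -1,-0.57,0,0, -1,0,0,0]' >/dev/null
python3 -m handwheel '[-1,0,0,0, -0.64,0,0,0, 0,0,0,0, 0,0,1,0, 0,0,1,0, 0,0,1,0, 0,0,1,0, 0,0,0.5,0]' >/dev/null
python3 -m handwheel '[0,0,0,0]' |egrep 'eef|force: \['
python3 -c "
from h import *
to(*W(-.034,.1075),.0685)"
```

```text
eef_pos: [0.5521, 0.0507, 0.0725]
force: [-0.7, -0.2, -1.7]
t 38.85 tcp [0.5521 0.0507 0.0725] tilt 0.1 F [-0.7 -0.2 -1.7] w 0.0334
units now-axes [-0.02 -0.01  0.16] turn -0.01 units in final axes [-0.02 -0.01  0.16]
```

```bash
python3 -m handwheel '[0,0,0.14,0, 0,0,0,0]'|egrep 'eef|force: \['
python3 -m handwheel '[0,0,0,0, 0,0,0,0, 0,0,0,0]' 0.45 25 |egrep 'width|force: \['
python3 -m handwheel '[0,0,-1,0, 0,0,-1,0, 0,0,-1,0, 0,0,-1,0, 0,0,-0.6,0, 0,0,0,0]' | egrep 'eef|force: \['
python3 - <<'E'
from h import *
im,d=get_image("wrist"); P=pts("wrist",d); z=P[...,2]
for c,a,m,l in blobs((z>.083)&(z<.091),P,200): print(c,a,m,C(m))
for n in("top","scene"):
  for x in jars(n):
    if .34<x[4][0]<.49 : print(n,x)
to(.4285,.3545,.145)
E
```

```text
eef_pos: [0.5529, 0.0506, 0.0701]
force: [-0.1, 0.1, -1.1]
force: [0.4, 0.4, -0.2]
grip_width: 0.052
eef_pos: [0.5531, 0.0506, 0.1853]
force: [0.5, -0.6, -0.3]
[168.3 242.4] 568 [ 0.5536 -0.0466  0.0871] [-0.03508182  0.01046163]
[458.8 242.1] 576 [0.5498 0.1483 0.0871] [-0.03466322  0.20539823]
[532.3 224.1] 322 [0.5354 0.1941 0.0871] [-0.04806872  0.25149912]
[225.1 239.5] 1869 [ 0.5516 -0.0086  0.0862] [-0.03625902  0.04849602]
[315.2 240.8] 1853 [0.5513 0.052  0.0862] [-0.03524754  0.10908832]
[312.3 329.1] 1328 [0.6171 0.0512 0.086 ] [0.03051974 0.10686457]
[313.8 386.3] 984 [0.6631 0.0538 0.0871] [0.07656523 0.1084685 ]
top ('TURQ', array([243.7, 311.1]), np.int32(201), array([0.4404, 0.0447, 0.076 ]), array([0.4402, 0.0448]))
top ('TURQ', array([248. , 352.7]), np.int32(215), array([0.3556, 0.0256, 0.0757]), array([0.3555, 0.0256]))
scene ('TURQ', array([392.1, 210.4]), np.int32(102), array([0.4473, 0.0459, 0.0747]), array([0.4481, 0.0461]))
scene ('white', array([518.2, 229.1]), np.int32(152), array([0.4306, 0.3557, 0.0753]), array([0.431 , 0.3554]))
t 40.38 tcp [0.5524 0.0506 0.1837] tilt 0.08 F [-1.   0.4 -0.4] w 0.0522
units now-axes [ 4.71 12.25  1.56] turn -0.01 units in final axes [ 4.69 12.26  1.55]
```

```bash
python3 -m handwheel '[0.5,1,0,0, 0.5,1,0,0, 0.5,1,0,0, 0.5,1,0,0, 0.5,1,0,0, 0.5,1,0,0, 0.5,1,0,0, 0.5,1,0,0]' 0.2 25 >/dev/null
python3 -m handwheel '[0.5,1,0,0, 0.2,1,0,0, 0,1,0.5,0, 0,1,0.5,0, 0,0.25,0.5,0, 0,0,0,0]' >/dev/null
python3 - <<'E'
from h import *
im,d=get_image("wrist"); P=pts("wrist",d); z=P[...,2]
for c,a,m,l in blobs((z>.066)&(z<.086),P,200): print(c,a,m,cv2.minEnclosingCircle(P[l][:,:2].astype(np.float32))[0])
to(.4285,.3545,.0545)
E
```

```text
[319.2 250.5] 2379 [0.426  0.3574 0.0758] (0.4274953007698059, 0.35738202929496765)
t 42.17 tcp [0.4289 0.3538 0.1465] tilt 0.09 F [-0.2 -0.5  0.9] w 0.0762
units now-axes [0.01 0.03 3.68] turn -0.01 units in final axes [0.02 0.03 3.68]
```

```bash
python3 -m handwheel '[0.02,0.06,1,0, 0,0,1,0, 0,0,1,0, 0,0,0.66,0, 0,0,0,0]' 0.2 25| egrep 'eef|force: \['
python3 -m handwheel '[0,0,0,0, 0,0,0,0, 0,0,0,0, 0,0,0,0, 0,0,0,0]' 1 25|egrep 'width|gripper|force: \['
python3 -m handwheel '[0,0,-1,0, 0,0,-1,0, 0,0,-1,0, 0,0,-1,0, 0,0,-1,0, 0,0,-1,0, 0,0,-1,0, 0,0,0,0]'|egrep 'eef|width'
python3 -c "
from h import *
to(*W(.034,.1675),.0685)"
```

```text
eef_pos: [0.4286, 0.3554, 0.0552]
force: [-1.0, -0.1, 0.9]
force: [0.2, 0.6, 0.1]
grip_width: 0.0337
gripper_force: 24.9
eef_pos: [0.429, 0.3562, 0.2318]
grip_width: 0.0338
t 44.42 tcp [0.429  0.3562 0.2318] tilt 0.16 F [-0.7  0.4 -2.7] w 0.0338
units now-axes [-7.4  -9.93  6.53] turn -0.01 units in final axes [-7.4  -9.94  6.53]
```

```bash
python3 -m handwheel '[-0.75,-1,0,0, -0.75,-1,0,0, -0.75,-1,0,0, -0.75,-1,0,0, -0.75,-1,0,0, -0.75,-1,0,0, -0.75,-1,0,0, -0.75,-1,0,0]' >/dev/null
python3 -m handwheel '[-0.75,-1,0,0, -0.65,-0.94,0,0, 0,0,0,0, 0,0,1,0, 0,0,1,0, 0,0,1,0, 0,0,1,0, 0,0,0,0]' >/dev/null
python3 -c "
from h import *
to(*W(.034,.1675),.0685)"
```

```text
t 46.42 tcp [0.6169 0.1118 0.1283] tilt 0.26 F [-0.2 -0.4 -1.8] w 0.0338
units now-axes [-0.1   0.    2.39] turn -0.01 units in final axes [-0.09  0.    2.39]
```

```bash
python3 -m handwheel '[-0.09,0,1,0, 0,0,1,0, 0,0,0.35,0, 0,0,0,0]' |egrep 'eef|force: \['
python3 -m handwheel '[0,0,0,0, 0,0,0,0, 0,0,0,0]' 0.45 25 |egrep 'width|force: \['
python3 -m handwheel '[0,0,-1,0, 0,0,-1,0, 0,0,-1,0, 0,0,-1,0, 0,0,-0.6,0, 0,0,0,0]' | egrep 'eef|force: \['
python3 - <<'E'
from h import *
im,d=get_image("wrist"); cv2.imwrite("pics/w5.png",im[:,:,::-1]); P=pts("wrist",d); z=P[...,2]
for c,a,m,l in blobs((z>.083)&(z<.091),P,200): print(c,a,m,C(m))
to(*W(.0,-.212),.175)
E
```

```text
eef_pos: [0.6208, 0.1115, 0.0722]
force: [-0.3, 0.5, -1.9]
force: [0.3, 0.4, 0.3]
grip_width: 0.0516
eef_pos: [0.6211, 0.1112, 0.1877]
force: [0.4, 0.2, -0.1]
[172.4 189.5] 3934 [ 0.5924 -0.0219  0.0871] [0.00424361 0.0343162 ]
[126.7 133.8] 2275 [ 0.5521 -0.0082  0.0862] [-0.03575048  0.0488851 ]
[222.6 135.4] 2234 [0.5518 0.0524 0.0862] [-0.034739   0.1094774]
[225.5 238.5] 1846 [0.6196 0.0517 0.086 ] [0.03302997 0.10731035]
[315.1 238.4] 1825 [0.6183 0.1125 0.086 ] [0.03304601 0.16812424]
[139.5 240.4] 1859 [ 0.622  -0.0066  0.0861] [0.03416778 0.04897206]
t 48.1 tcp [0.6207 0.1112 0.1867] tilt 0.01 F [-0.6  0.1 -0.2] w 0.0528
units now-axes [  1.39 -15.15   0.47] turn -0.01 units in final axes [  1.42 -15.15   0.47]
```

View pics/w5.png

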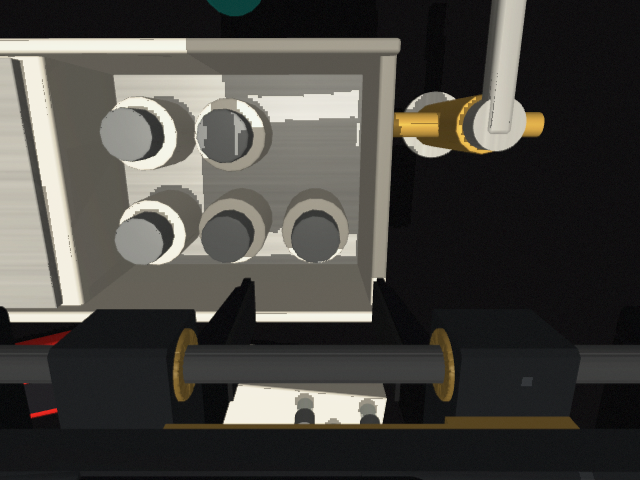

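The picture shows all five white jars upright in the well, with caps near (130,134), (222,135), (140,240), (225,238) and (315,238), and the lever still across the pipe. Now I'll shut the gate.

```bash
python3 -m handwheel '[0.18,-1,0,0, 0.18,-1,0,0, 0.18,-1,0,0, 0.18,-1,0,0, 0.18,-1,0,0, 0.18,-1,0,0, 0.18,-1,0,0, 0.16,-1,0,0]' 1 20 >/dev/null
python3 -m handwheel '[0,-1,0,0, 0,-1,0,0, 0,-1,0,0, 0,-1,0,0, 0,-1,0,0, 0,-1,0,0, 0,-1,0,0, 0,-0.1,0,0]' >/dev/null
python3 -m handwheel '[0,0,0,0]' >/dev/null
python3 -c "
from h import *
to(*W(.0,-.209),.123)"
```

```text
t 50.23 tcp [ 0.5927 -0.2669  0.1867] tilt 0.02 F [ 0.1  0.6 -0.5] w 0.0006
units now-axes [-0.03  0.07  2.55] turn -0.01 units in final axes [-0.03  0.07  2.55]
```

```bash
python3 -m handwheel '[0,0,1,0, 0,0,1,0, 0,0,0.55,0, 0,0.3,0,0, 0,0.4,0,0, 0,0.6,0,0, 0,0.6,0,0, 0,0.6,0,0]' |egrep 'eef|force: \['
python3 -m handwheel '[0,0.6,0,0, 0,0.6,0,0, 0,0.6,0,0, 0,0.6,0,0, 0,0.6,0,0, 0,0.6,0,0, 0,0.6,0,0, 0,0.6,0,0]' |egrep 'eef|force: \['
python3 -m handwheel '[0,0.5,0,0, 0,0.4,0,0, 0,0.3,0,0, 0,0,0,0]' |egrep 'eef|force: \['
python3 -c "
from h import *
to(*W(.0,.016),.123)"
```

```text
eef_pos: [0.592, -0.2049, 0.1241]
force: [0.8, -9.2, -3.0]
eef_pos: [0.5894, -0.0847, 0.1241]
force: [0.5, -9.2, -3.0]
eef_pos: [0.5888, -0.054, 0.124]
force: [-0.1, -2.5, -1.4]
t 52.73 tcp [ 0.5888 -0.054   0.124 ] tilt 0.1 F [-0.1 -2.5 -1.4] w 0.0004
units now-axes [-0.    0.55  0.04] turn -0.01 units in final axes [-0.    0.55  0.04]
```

```bash
python3 -m handwheel '[0,0.2,0,0, 0,0.2,0,0, 0,0,0,0]' |egrep 'eef|force: \['
for i in 1 2 3; do python3 -m handwheel '[0,0.08,0,0, 0,0,0,0]'| egrep 'eef|force: \['; done
```

```text
eef_pos: [0.5886, -0.0445, 0.124]
force: [-0.3, -4.7, -0.6]
eef_pos: [0.5886, -0.0429, 0.124]
force: [0.3, -9.1, -1.2]
eef_pos: [0.5885, -0.0408, 0.124]
force: [-0.6, -7.4, -1.2]
eef_pos: [0.5885, -0.0387, 0.124]
force: [-0.1, -6.2, -0.5]
```

```bash
for i in 1 2 3; do python3 -m handwheel '[0,0.08,0,0, 0,0,0,0]'| egrep 'eef|force: \['; done
```

```text
eef_pos: [0.5884, -0.0369, 0.124]
force: [-0.4, -8.1, -1.4]
eef_pos: [0.5885, -0.0367, 0.124]
force: [-1.6, -21.0, -1.8]
eef_pos: [0.5885, -0.0365, 0.1241]
force: [-2.6, -32.3, -2.0]
```

```bash
python3 -m handwheel '[0,-0.3,0,0, 0,0,-1,0, 0,0,-1,0, 0,0,-0.4,0, 1,0,0,0, 1,0,0,0, 1,0,0,0, 1,0,0,0]' |egrep 'eef|force: \['
python3 - <<'E'
from h import *
for n in("top","scene"):
    im,d=get_image(n); cv2.imwrite(f"pics/{n}7.png",cv2.resize(im[120:330,180:560,::-1],(760,420)) if n=="scene" else im[:,:,::-1])
    P=pts(n,d); c=C(P); z=P[...,2]
    m=(z>.145)&(z<.155)&(abs(c[...,0])<.045)&(abs(c[...,1]-.03)<.05); print(n,"grip",np.nanmedian(c[m],0) if m.sum() else None,m.sum())
    m=(abs(c[...,0])<.018)&(c[...,1]>-.015)&(c[...,1]<-.006)&(z<.13); print("catch z",np.nanmedian(z[m]),m.sum())
    m=(abs(c[...,0])<.06)&(c[...,1]>-.06)&(c[...,1]<-.03)&(z<.13); print("deck z",np.nanmedian(z[m]),m.sum())
to(*W(-.1,.232),.114)
E
```

```text
eef_pos: [0.4873, -0.0415, 0.1829]
force: [0.4, -0.8, 0.4]
top grip [0.02940563 0.03421145] 59
catch z nan 0
deck z 0.10012283200402473 332
scene grip [0.00231852 0.03484115] 193
catch z 0.10781260459221592 51
deck z 0.0998933120194473 555
t 55.7 tcp [ 0.4864 -0.0414  0.1831] tilt 0.07 F [ 0.1 -0.1  0.7] w 0.0004
units now-axes [-0.07  8.59  2.77] turn -0.01 units in final axes [-0.09  8.6   2.77]
  return np.nanmean(a, axis, out=out, keepdims=keepdims)
```

View pics/scene7.png

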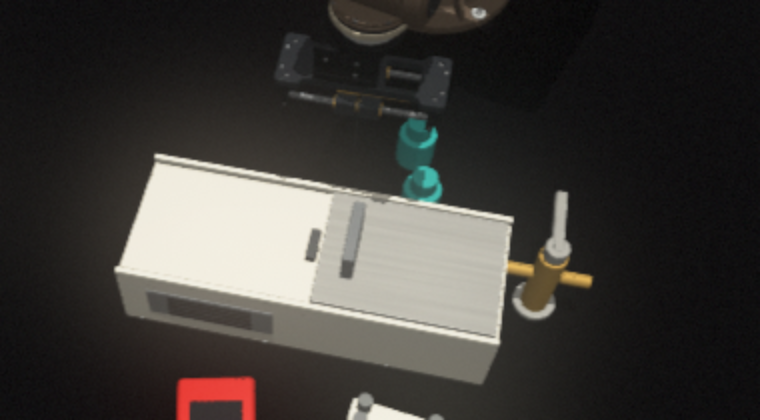

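The gate is over the well, with its grip at (352,240). The catch tongue stands up behind it at (314,245), measured 108 mm high, and the lever is still closed at (560,215). Now I'll open the cock.

```bash
python3 -m handwheel '[0,1,0,0, 0,1,0,0, 0,1,0,0, 0,1,0,0, 0,1,0,0, 0,1,0,0, 0,1,0,0, 0,1,0,0]' >/dev/null
python3 -m handwheel '[-0.08,0.6,0,0, 0,0,0,0, 0,0,1,0, 0,0,1,0, 0,0,0.77,0, 0,0,0,0]' |egrep 'eef|force: \['
python3 - <<'E'
from h import *
p=C(observe()["eef_pos"]); print(p)
A=np.array([-.04,.265])
for th in (0,.2,.4,.6,.8,1.0,1.2,1.4,1.5,1.57):
    sn,cs=np.sin(th),np.cos(th); t=A+.06*np.array([-cs,sn])-(.007+.010*sn+.008*cs)*np.array([sn,cs])
    d=t-p; print(th,t.round(4),"units",(-d[0]/.025).round(2),(d[1]/.025).round(2)); p=t
E
```

```text
eef_pos: [0.4857, 0.1723, 0.113]
force: [-0.3, -0.0, 1.8]
[-0.09820371  0.23076711]
0 [-0.1   0.25] units 0.07 0.77
0.2 [-0.1021  0.2604] units 0.09 0.42
0.4 [-0.1024  0.2715] units 0.01 0.44
0.6 [-0.1004  0.283 ] units -0.08 0.46
0.8 [-0.096   0.2943] units -0.18 0.45
1.0 [-0.089   0.3048] units -0.28 0.42
1.2 [-0.0797  0.314 ] units -0.37 0.37
1.4 [-0.0681  0.321 ] units -0.46 0.28
1.5 [-0.0617  0.3236] units -0.26 0.1
1.57 [-0.0571  0.325 ] units -0.19 0.06
```

```bash
python3 -m handwheel '[0.07,0.77,0,0, 0.09,0.42,0,0, 0,0.44,0,0, -0.08,0.46,0,0, -0.18,0.45,0,0, -0.28,0.42,0,0, -0.37,0.37,0,0, -0.46,0.28,0,0]'|egrep 'eef|force: \['
python3 -m handwheel '[-0.2,0.08,0,0, 0,0,0,0]'|egrep 'eef|force: \['
for i in 1 2; do python3 -m handwheel '[-0.1,0,0,0, 0,0,0,0]'|egrep 'eef|force: \['; done
```

```text
eef_pos: [0.5149, 0.2646, 0.1138]
force: [-3.1, -2.6, 0.3]
eef_pos: [0.5201, 0.2663, 0.1138]
force: [-0.7, 0.4, -0.3]
eef_pos: [0.522, 0.2661, 0.1139]
force: [-1.8, 1.4, -0.2]
eef_pos: [0.5225, 0.2661, 0.1139]
force: [-11.9, 2.5, 5.9]
```

```bash
python3 -m handwheel '[-0.08,0,0,0, 0,0,0,0]'|egrep 'eef|force: \['
python3 -m handwheel '[-0.05,0,0,0, 0,0,0,0]'|egrep 'eef|force: \['
python3 -m handwheel '[0.7,0,0,0, 0,0,-1,0, 0,0,-1,0, 0,0,-1,0, 1,1,-1,0, 1,1,0,0, 1,1,0,0, 1,1,0,0]'|egrep 'eef|force: \['
python3 -m handwheel '[0,1,0,0, 0,1,0,0, 0,1,0,0, 0,0,0,0]'|egrep 'eef|force: \['
python3 - <<'E'
from h import *
for n in("top","scene"):
    im,d=get_image(n); cv2.imwrite(f"pics/{n}9.png",im[:,:,::-1]); P=pts(n,d); c=C(P)-[-.04,.265]; r=np.hypot(*c.transpose(2,0,1)); z=P[...,2]
    m=(z>.12)&(z<.14)&(r>.025)&(r<.09); q=c[m]; print(n,m.sum(),cv2.fitLine(q.astype(np.float32),cv2.DIST_L2,0,.01,.01).ravel())
    c=C(P); m=(abs(c[...,0])<.018)&(c[...,1]>-.015)&(c[...,1]<-.006)&(z<.13); print("catch z",np.nanmedian(z[m]),m.sum())
E
```

```text
eef_pos: [0.5227, 0.2661, 0.1138]
force: [-20.3, 2.5, 9.7]
eef_pos: [0.5228, 0.2662, 0.1137]
force: [-26.1, 2.9, 14.0]
eef_pos: [0.4079, 0.3645, 0.2143]
force: [0.1, 0.3, -0.0]
eef_pos: [0.4069, 0.4398, 0.2139]
force: [-0.3, -0.7, -0.2]
top 187 [ 1.0122678e-02  9.9994874e-01 -6.0666120e-04  5.1328670e-02]
catch z 0.10782146849849251 70
scene 176 [ 0.0029356  -0.9999957   0.00207496  0.05206757]
catch z 0.10773016808789845 52
```

View pics/top9.png

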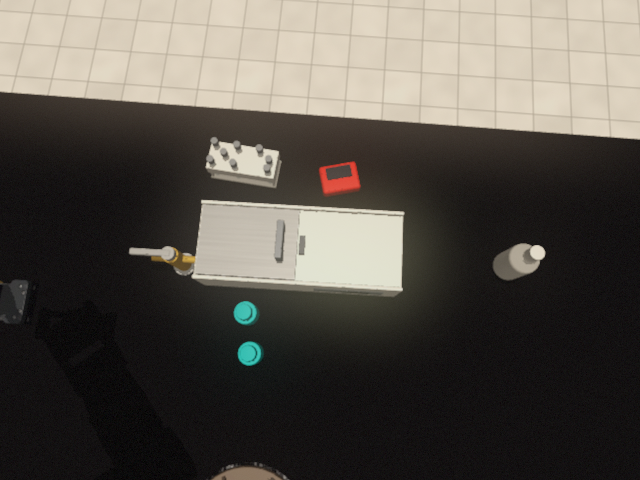

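The gate is shut, with its catch up at (302,245). The lever lies in line with the pipe at (145,252), and no white jars remain on the bench. The rack, timer, wash bottle and both turquoise jars are where they started, and the arm is clear.

```bash
python3 -c "
from cell import robot
print(robot.close_job())"
```

```text
the job is handed in; nothing more can be done
None
```

The job is done and handed in: I closed the cock before loading, stood all five jars upright in the well, pushed the gate shut with its catch up, and turned the cock back fully open, with the rack, wash bottle, timer and turquoise look-alikes untouched.

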